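Wedge the spring clip off the door-bracket pin

ROBOT

A 6-joint arm with a two-finger parallel gripper is mounted at the origin on the work surface. World frame = base frame: x ahead of the robot, y to its left, z up, the work surface at z = 0. Lengths are in m, angles in rad, forces in N, time in s.
With the tool pointing down it reaches from about 0.3 to 0.875 m from the base axis. Payload 6.4 kg.
Tool frame: the origin (TCP) lies on the centre line of the jaws, within the pads' length; the fingertips stand 8 mm ahead of it and the grasp point (between the pads) lies 11 mm behind it; z points along the fingers, y is the direction in which the jaws open and shut (so a half turn about z gives the same grasp; the last joint's range is limited). The gripper opens to 88 mm and grips with 3 to 60 N. Pads are 18 mm wide; open, the fingers measure 123 mm over their backs; the gripper's body (75 mm by 187 mm) begins 45 mm behind the grasp point.
Start: joints at [0.917, 0.181, 1.607, -0, 1.354, -0.206], TCP at [0.249, 0.518, 0.247] pointing down, gripper open.
Joint ranges: [-2.99, 2.99], [-0.89, 2.07], [0.3, 2.58], [-1.14, 4.28], [0, 2.63], [-3.12, 3.12]. Speed limits (rad/s): [2.57, 2.57, 3.01, 3.14, 3.14, 3.14].

INTERFACE

Orientations are given as a 3x3 rotation matrix whose columns are the frame's x, y, z axes.
In Python, from workcell import robot gives the robot as it stands. Calls block until the motion is done:
- robot.move_pose(position, orientation): joint-space move of the TCP to a pose.
- robot.move_linear(position, max_speed=0.15, rotation=None, contact_N=None): straight line of the TCP; rotation=None keeps the orientation; max_speed is the mean speed in m/s. With contact_N (N) it stops when the force on the tool has changed by that much, and returns True; else False.
- robot.goto_joints(angles): joint-space move.
- robot.gripper_to(opening): finger opening in m; the grip force is fixed at half the most; returns when the fingers have stopped.
- robot.dwell(seconds).
- robot.inverse_kinematics(position, orientation): joint angles nearest the present ones, or None.
- robot.sense(): the state.
- robot.snapshot(name): name is "scene" or "top" or "wrist"; returns a dict with "color" (480x640x3 uint8, red, green, blue), "K" (3x3 intrinsics, pixels), "origin" and "rotation" of the camera in the world; the wrist camera has in their place "T_tool_cam" (4x4, takes a point from camera to tool coordinates, whose origin is the TCP and whose axes are the flange's). Camera axes: x right, y down, z forward; pixel columns grow to the right and rows downward; lengths in m; the calibration is good to about 2 mm. A picture is of the moment at which its call begins: read the wrist's pose just before it. There is no depth.
A pose or a line that the arm cannot do raises robot.MotionError and nothing moves.
- robot.sign_off(): hands the job in, once; it reports no verdict.
The state is a dict: "time_s": time; "qpos": joint angles; "joint_vel": joint speeds; "effort": joint torques, N m; "position": TCP position; "ee_rot": TCP orientation; "force": force on the tool from outside, world axes, zero at the start; "wrist_torque": the same for the moment, N m; "width": finger opening in m.
Only numpy, scipy, OpenCV 4.12 (cv2) and the standard library are available. Lean on these libraries where they do the work, as an engineer would, in place of code of your own. Each camera call takes 0.05 s, during which the arm holds its last target.

TASK

Take the wooden wedge by its rectangular head from the rack and push its thin end straight down into the gap between the pin on the steel door bracket and the back of the spring clip, flat face towards the pin, then draw it away from the pin so that the clip springs open and comes completely off. Work on the clip with the wedge, not with the gripper, and leave the clip lying flat on top of the bracket. Then hang the wedge back upright in the slot it came from and let go.

Things in the scene. Friction and masses are not known exactly. Their poses are not given: they have to be found in the camera images.
- wedge_head (a point): Loose wooden wedge, 140 g: centre of its head (36 along x, 72 along y, 44 mm tall; grip across x). Below it an 80 mm blade, 24 wide in y: flat upright face at x -18 mm; sloping face from x +18 at the head to x -13 mm at the thin end (5 mm thick), which lies 102 mm under this point. z up. Hangs by the head's ends in a rack slot; a square bar with a round head in the other slot is not needed.
- rack: Fixed plywood rack, 100 (x) by 230 (y) mm, 95 mm high, open below; origin under its centre, z up. Its 12 mm top has two through slots, centres at y +50 and -50 mm, each 50 mm along x and 44 mm along y; the wedge hangs in either, its x along the rack's x.
- pin (a point): Fixed upright steel pin, 24 mm diameter: point on its axis level with the top of the grey bracket, 85 mm above the table; the pin stands 15 mm proud and reaches down to the table. x points along the bracket towards the clip's back, z up. Bracket top: x -40 to 130, y -56 to 56 mm, with a slot open to the table from x 13 to 110, y -22 to 22 mm, for the wedge's blade.
- clip: Loose oiled steel U-shaped spring clip, 80 wide, 60 long, 9 mm thick, 110 g, flat on the bracket round the pin. Origin: underside, midway between its two jaw noses; x points to its back, whose inner face is at x 42 mm, outer 50. Fitted, the origin is at pin x -10 mm: 20 mm gap from pin to back. Pushing the back along pin x with 5 to 15 N springs the jaws; it is off above pin x +14 mm.
Mind the look-alikes: they are no part of the job. What is shaped like the part that bears wedge_head but turquoise or white is not meant.

How it is judged:
On the way, in this order (a step that is already met when the one before it is completed fails the run):
1. the wedge's thin end is down in the gap between the pin and the back of the clip, at least 15 mm below the top of the bracket (z of wedge_head in the frame of pin below 0.087 m and x of wedge_head in the frame of pin above 0.025 m and x of wedge_head in the frame of clip below 0.06 m and y of wedge_head in the frame of pin between -0.03 and 0.03 m and angle between wedge_head's own z axis and vertical below 0.35 rad), for 0.1 s.
2. the clip is off the pin, lying flat on the bracket: the point between its jaw noses more than 14 mm beyond the pin's axis (x of clip in the frame of pin above 0.014 m and z of clip in the frame of pin between -0.01 and 0.02 m), for 0.2 s.
At the end, for the whole second after the job is handed in: The clip is off the pin (the point between its jaw noses more than 14 mm beyond the pin's axis) and lies flat (within 10 degrees) on the bracket's top; the wedge hangs upright (within 10 degrees) in the slot it came from, its head within 25 mm of where it began (x of clip in the frame of pin above 0.014 m and z of clip in the frame of pin between -0.006 and 0.008 m and angle between each of clip, wedge_head's own z axis and vertical below 0.17 rad and distance of wedge_head from where it was at the start of the episode below 0.025 m); the robot touches nothing.
It fails at once if the gripper's fingers push on the clip (more than 3 N) (contact force between the fingers and clip above 3 N).
It also fails if it takes over 48 s, if anything falls off the work surface, if the arm or the gripper's body presses on something with over 40 N, if the wrist force passes 120 N, or if a joint passes its speed limit or range.

## Working session

There is one attempt and no reset: what is moved stays moved. The work goes in short steps, each a Python script; the robot and the scene stay as the last script left them, time stands still between calls to the robot, and variables do not carry over. Pictures are saved under pics/ and viewed, and the job is handed in when it is done.

```bash
ls; mkdir -p pics; python3 - <<'E'
from workcell import robot
import cv2,pickle
d={}
for n in("scene","top","wrist"):
    s=robot.sense(); p=robot.snapshot(n); p['s']=s; d[n]=p
    cv2.imwrite(f"pics/{n}0.png",p["color"][:,:,::-1])
    print(n,{k:v for k,v in p.items() if k not in("color","s")})
pickle.dump(d,open("d0.pkl","wb")); print(s)
E
```

```text
pics
scene {'K': array([[554.33464474,   0.        , 316.27941435],
       [  0.        , 554.33464474, 237.1048244 ],
       [  0.        ,   0.        ,   1.        ]]), 'origin': array([0.89853026, 0.3362373 , 0.91099829]), 'rotation': array([[-0.73225203,  0.54972364, -0.40200857],
       [ 0.68099306,  0.59748407, -0.42339254],
       [ 0.00744483, -0.58379509, -0.8118669 ]])}
top {'K': array([[583.33947069,   0.        , 324.72160067],
       [  0.        , 583.33947069, 240.56171774],
       [  0.        ,   0.        ,   1.        ]]), 'origin': array([ 0.30415734, -0.12003476,  1.22234958]), 'rotation': array([[-0.00655048, -0.98468183,  0.17423775],
       [-0.99975134,  0.01016294,  0.01984885],
       [-0.02131557, -0.1740644 , -0.98450355]])}
wrist {'K': array([[402.34107312,   0.        , 321.80145102],
       [  0.        , 402.34107312, 241.4646527 ],
       [  0.        ,   0.        ,   1.        ]]), 'T_tool_cam': array([[ 9.04888180e-04, -9.47838024e-01, -3.18751096e-01,
         8.16700104e-02],
       [ 9.99999580e-01,  8.10801274e-04,  4.27855853e-04,
         
[... 265 characters left out ...]
e+00, -1.81295136e-05,
        1.35379370e+00, -2.06317048e-01]), 'joint_vel': array([ 0.00088244, -0.00160615, -0.00197469,  0.00121956,  0.00089699,
        0.00046762]), 'effort': array([-1.09239030e-03, -4.34822524e+01, -3.42699122e+01,  7.03622773e-02,
        3.39591166e-02, -3.05768530e-06]), 'position': array([0.24868432, 0.51795822, 0.24592909]), 'ee_rot': array([[-9.01410601e-01,  4.32964324e-01, -9.06979558e-04],
       [ 4.32965175e-01,  9.01409833e-01, -1.21207104e-03],
       [ 2.92776772e-04, -1.48526425e-03, -9.99998854e-01]]), 'force': array([ 0.36075094, -1.42538086,  0.6135729 ]), 'wrist_torque': array([ 0.02413684, -0.02294216, -0.03912032]), 'width': 0.08825947207349288}
```

View pics/scene0.png

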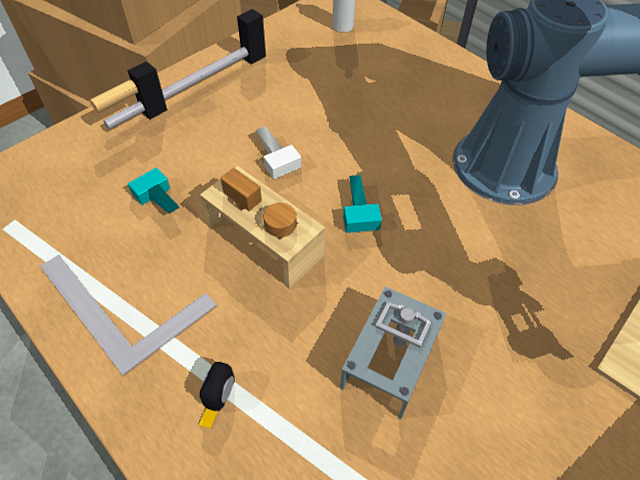

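View pics/top0.png

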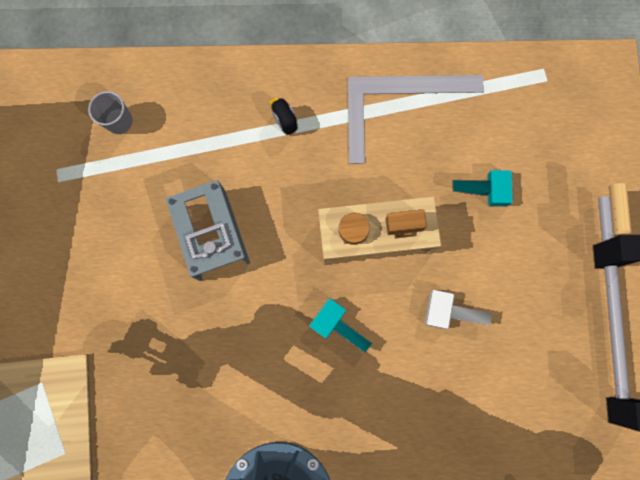

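View pics/wrist0.png

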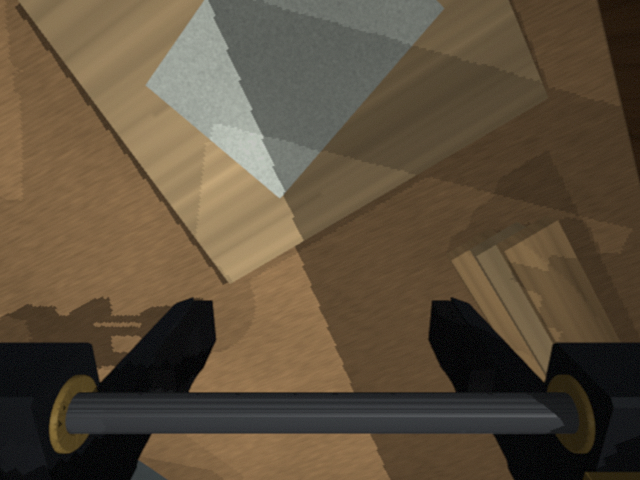

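```bash
python3 - <<'E'
import cv2,numpy as np
t=cv2.imread("pics/top0.png");s=cv2.imread("pics/scene0.png")
a=cv2.resize(t[180:280,300:460],(640,400),interpolation=cv2.INTER_CUBIC)
b=cv2.resize(t[170:290,155:265],None,fx=4,fy=4,interpolation=cv2.INTER_CUBIC)
cv2.imwrite("pics/crA.png",a);cv2.imwrite("pics/crB.png",b)
cv2.imwrite("pics/crC.png",cv2.resize(s[150:290,190:340],None,fx=4,fy=4,interpolation=cv2.INTER_CUBIC))
cv2.imwrite("pics/crD.png",cv2.resize(s[275:420,330:460],None,fx=4,fy=4,interpolation=cv2.INTER_CUBIC))
E
```

```text
(no output)
```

View pics/crA.png

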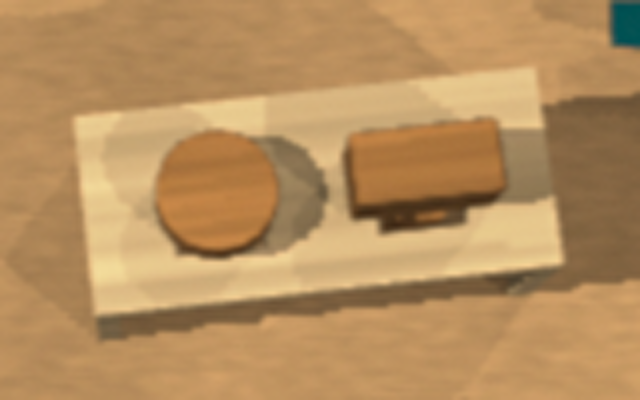

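View pics/crB.png

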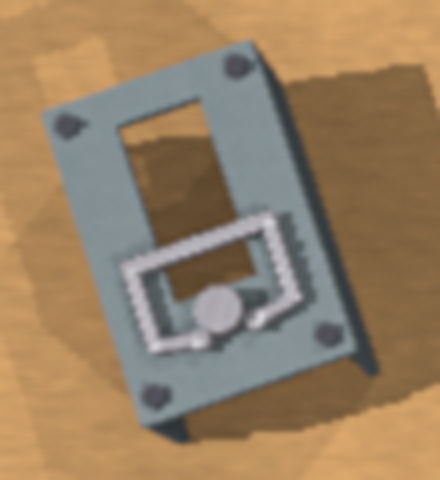

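View pics/crC.png

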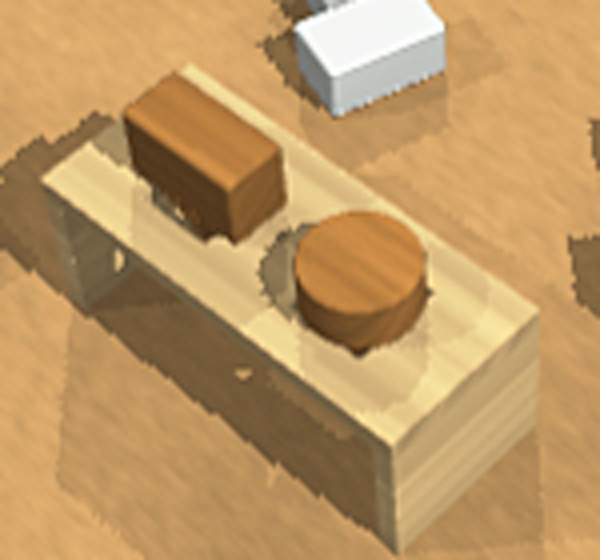

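View pics/crD.png

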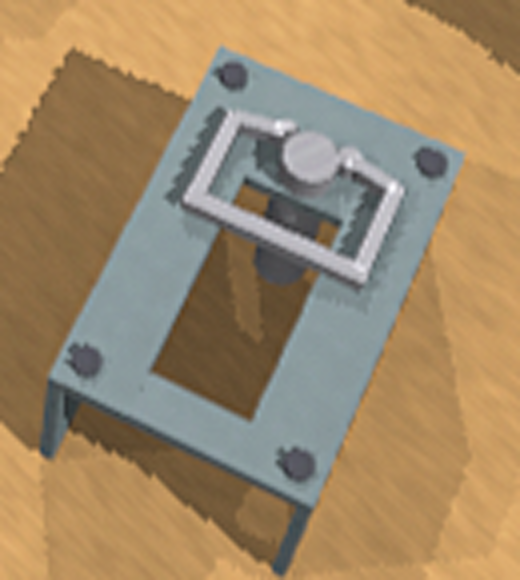

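Candidates with a wedge-like shape, in top-view pixels: brown rectangular head in the rack (406,222), turquoise (500,187) and (328,318), white (440,308), and the round head (354,227). The brown rectangular head fits: it is wooden, sits in the rack, and the crop confirms it. The bracket's pin is at about (209,247). Next I'll measure with masks.

```bash
cat > h.py <<'E'
import cv2,numpy as np,pickle
def ray(p,uv,z):
    uv=np.atleast_2d(np.asarray(uv,float)); K=p['K']
    d=np.c_[(uv[:,0]-K[0,2])/K[0,0],(uv[:,1]-K[1,2])/K[1,1],np.ones(len(uv))]
    if 'rotation' in p: R=p['rotation'];o=p['origin']
    else:
        s=p['s'];T=p['T_tool_cam'];R=s['ee_rot']@T[:3,:3];o=s['position']+s['ee_rot']@T[:3,3]
    d=d@R.T
    return o+d*((z-o[2])/d[:,2])[:,None]
def proj(p,X):
    X=np.atleast_2d(X)
    if 'rotation' in p: R=p['rotation'];o=p['origin']
    else:
        s=p['s'];T=p['T_tool_cam'];R=s['ee_rot']@T[:3,:3];o=s['position']+s['ee_rot']@T[:3,3]
    c=(X-o)@R; K=p['K']
    return np.c_[c[:,0]/c[:,2]*K[0,0]+K[0,2],c[:,1]/c[:,2]*K[1,1]+K[1,2]]
E
python3 - <<'E'
from h import *
d=pickle.load(open("d0.pkl","rb"))
for n,px in(("top",[(406,220),(354,225),(330,240),(430,212),(178,210),(215,195),(209,246),(208,237)]),("scene",[(238,184),(280,215),(315,245),(355,350),(407,313),(400,330)])):
    hsv=cv2.cvtColor(d[n]['color'],cv2.COLOR_RGB2HSV)
    print(n,[(p,hsv[p[1],p[0]].tolist()) for p in px])
E
```

```text
top [((406, 220), [15, 164, 169]), ((354, 225), [15, 165, 178]), ((330, 240), [18, 103, 221]), ((430, 212), [18, 106, 180]), ((178, 210), [96, 26, 149]), ((215, 195), [96, 26, 146]), ((209, 246), [135, 9, 176]), ((208, 237), [17, 128, 98])]
scene [((238, 184), [16, 170, 184]), ((280, 215), [15, 167, 192]), ((315, 245), [19, 109, 190]), ((355, 350), [98, 32, 159]), ((407, 313), [128, 5, 187]), ((400, 330), [135, 7, 69])]
```

```bash
python3 - <<'E'
from h import *
d=pickle.load(open("d0.pkl","rb"))
def big(m,close=3):
    m=cv2.morphologyEx(m,cv2.MORPH_CLOSE,np.ones((close,close),np.uint8))
    c=max(cv2.findContours(m,cv2.RETR_EXTERNAL,cv2.CHAIN_APPROX_NONE)[0],key=cv2.contourArea); return c
def roi(m,x0,y0,x1,y1):
    o=np.zeros_like(m);o[y0:y1,x0:x1]=m[y0:y1,x0:x1];return o
R={"top":dict(br=(155,170,265,290),hd=(384,205,430,236),rd=(335,205,374,246),rk=(310,190,450,260)),"scene":dict(br=(335,280,455,405),hd=(215,160,265,215),rd=(260,195,302,240),rk=(195,160,335,290))}
def rect(p,c,z,lab):
    h=ray(p,c[:,0,:],z)[:,:2]
    (cx,cy),(w,hh),a=cv2.minAreaRect((h*1000).astype(np.float32)); print(lab,"c",round(cx,1),round(cy,1),"size",round(w,1),round(hh,1),"ang",round(a,2)); return h
for n in R:
    p=d[n];hsv=cv2.cvtColor(p['color'],cv2.COLOR_RGB2HSV);r=R[n]
    br=cv2.inRange(hsv,(85,15,115),(110,70,255)); rect(p,big(roi(br,*r['br']),9),.085,n+" bracket")
    m=cv2.inRange(hsv,(10,145,140),(18,190,255))
    c=big(roi(m,*r['hd']));rect(p,c,.139,n+" head"); print(cv2.boundingRect(c))
    c=big(roi(m,*r['rd']));print(n,"round",cv2.boundingRect(c))
    rk=cv2.inRange(hsv,(14,60,170),(24,130,255)); c=big(roi(rk,*r['rk']),7);rect(p,c,.095,n+" rack")
    v=p['color'].copy(); cv2.drawContours(v,[big(roi(br,*r['br']),9),big(roi(m,*r['hd'])),c],-1,(255,0,0),1)
    x0,y0,x1,y1=(150,170,460,290) if n=="top" else (190,150,460,420)
    v=v[y0:y1,x0:x1,::-1];cv2.imwrite(f"pics/m_{n}.png",cv2.resize(v,None,fx=2.2,fy=2.2))
E
```

```text
top bracket c 534.8 143.1 size 168.3 110.1 ang 19.54
top head c 534.0 -252.9 size 33.6 70.6 ang 5.52
(387, 210, 39, 21)
top round (339, 213, 30, 29)
top rack c 535.2 -205.8 size 276.0 139.0 ang 89.3
scene bracket c 537.1 143.4 size 172.6 111.3 ang 19.68
scene head c 535.1 -252.9 size 34.2 72.8 ang 5.44
(221, 168, 39, 30)
scene round (264, 203, 32, 33)
scene rack c 542.3 -189.2 size 300.0 279.4 ang 47.48
```

View pics/m_top.png

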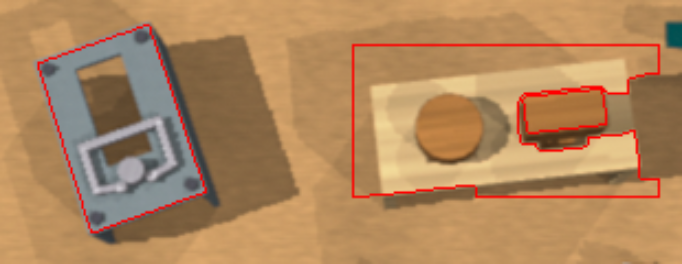

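View pics/m_scene.png

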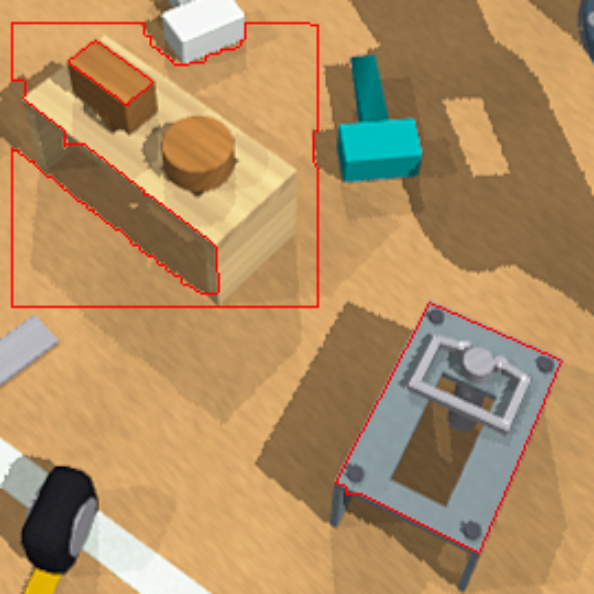

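```bash
cat >> h.py <<'E'
def Rot(deg):
    a=np.deg2rad(deg);c,s=np.cos(a),np.sin(a)
    y=np.array([c,s,0]);z=np.array([0,0,-1.]);return np.c_[np.cross(y,z),y,z]
E
python3 - <<'E'
from h import *
from workcell import robot
d=pickle.load(open("d0.pkl","rb"))
for n,roi in(("top",(198,237,222,260)),("scene",(397,302,420,324))):
    p=d[n];x0,y0,x1,y1=roi
    print(n,ray(p,[(209,247.3)] if n=="top" else [(407.5,314)],.1).round(4))
for a in(5.5,185.5,19.6,199.6):
  for pos in((.5345,-.253,.2),(.51,.134,.2)):
    q=robot.inverse_kinematics(pos,Rot(a)); print(a,pos,None if q is None else np.round(q,3))
E
```

```text
top [[0.4917 0.1294 0.1   ]]
scene [[0.4926 0.1284 0.1   ]]
5.5 (0.5345, -0.253, 0.2) [-0.643  0.261  1.609 -0.     1.272 -0.739]
5.5 (0.51, 0.134, 0.2) [ 0.032  0.122  1.772 -0.     1.247 -0.064]
185.5 (0.5345, -0.253, 0.2) [-0.643  0.261  1.609 -0.     1.272  2.403]
185.5 (0.51, 0.134, 0.2) [ 0.032  0.122  1.772 -0.     1.247  3.077]
19.6 (0.5345, -0.253, 0.2) [-0.643  0.261  1.609 -0.     1.272 -0.985]
19.6 (0.51, 0.134, 0.2) [ 0.032  0.122  1.772 -0.     1.247 -0.31 ]
199.6 (0.5345, -0.253, 0.2) [-0.643  0.261  1.609 -0.     1.272  2.157]
199.6 (0.51, 0.134, 0.2) [ 0.032  0.122  1.772 -0.     1.247  2.831]
```

```bash
python3 - <<'E'
from h import *
from workcell import robot
robot.move_pose([.505,.135,.26],Rot(19.6))
robot.dwell(.2)
s=robot.sense();p=robot.snapshot("wrist");p['s']=s;pickle.dump(p,open("w1.pkl","wb"))
cv2.imwrite("pics/w1.png",p['color'][:,:,::-1]);print(s['time_s'],s['position'],s['force'])
c,sn=np.cos(np.deg2rad(19.6)),np.sin(np.deg2rad(19.6))
P=lambda x,y,z:(.4925+c*x-sn*y,.1285+sn*x+c*y,.085+z)
print(proj(p,[P(0,0,.015),P(32,0,.009) if 0 else P(.032,0,.009),P(-.04,-.056,0),P(.13,.056,0)]).round(1))
E
```

```text
2.0333 [0.50479978 0.13583631 0.25998633] [-0.90981299 -0.14578216  0.06175176]
[[301.8 223. ]
 [343.  221. ]
 [256.3 281.7]
 [472.9 147. ]]
```

View pics/w1.png

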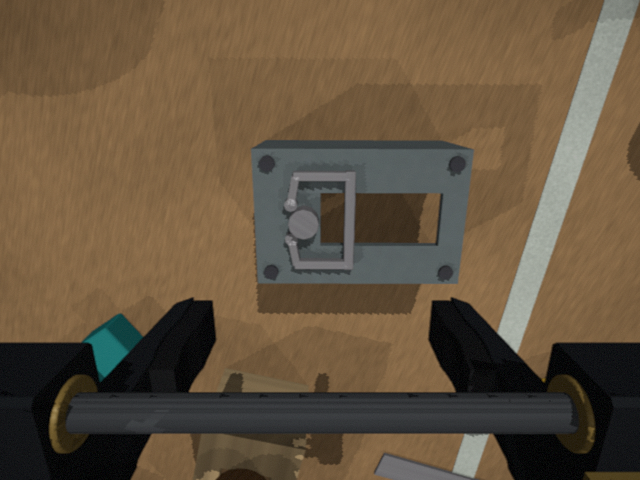

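The wrist view has the pin at (302,224), against (301.8,223) predicted, and the back's inner face at about column 345, against 343. So the pin pose is right to about 1 mm. Next I'll grasp the wedge.

```bash
python3 - <<'E'
from h import *
from workcell import robot
robot.move_pose([.5345,-.253,.20],Rot(5.5))
robot.move_linear([.5345,-.253,.110],max_speed=.12,contact_N=8)
robot.gripper_to(.02)
s=robot.sense();print(s['time_s'],s['position'],s['width'],s['force'])
robot.move_linear([.5345,-.253,.24],max_speed=.12)
robot.dwell(.1)
s=robot.sense();print(s['time_s'],s['position'],s['width'],s['force'],s['wrist_torque'])
d={}
for n in("scene","top","wrist"):
    s=robot.sense();p=robot.snapshot(n);p['s']=s;d[n]=p;cv2.imwrite(f"pics/{n}2.png",p['color'][:,:,::-1])
pickle.dump(d,open("d2.pkl","wb"))
cv2.imwrite("pics/s2c.png",cv2.resize(cv2.imread("pics/scene2.png")[60:290,140:340],None,fx=2.5,fy=2.5))
E
```

```text
5.275 [ 0.53446053 -0.25300498  0.10997366] 0.036009813047297716 [ 0.25903556  1.32102458 -0.7645166 ]
6.6083 [ 0.53405956 -0.25270914  0.23887808] 0.03560705983462166 [ 0.52723326  0.40926183 -0.626424  ] [-0.05471014  0.05461176  0.06325034]
```

View pics/s2c.png

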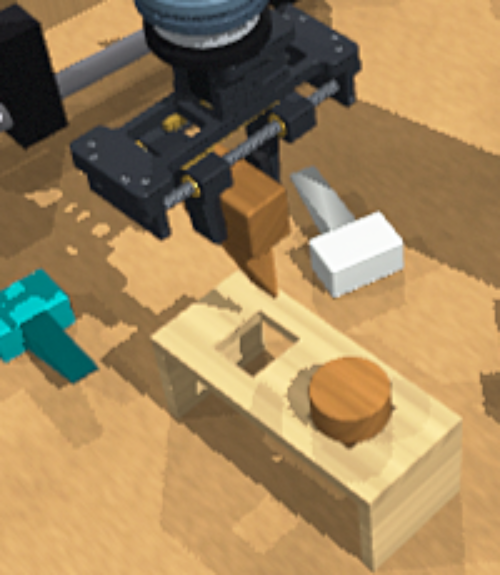

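View pics/wrist2.png

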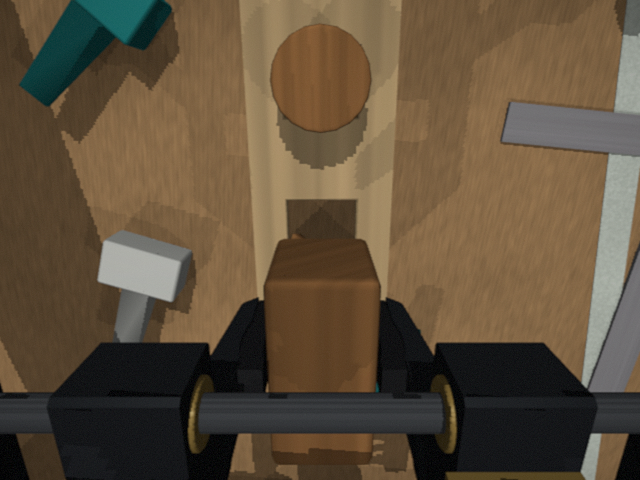

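```bash
python3 - <<'E'
from h import *
d=pickle.load(open("d2.pkl","rb"));p=d["scene"]
h=np.array([.5341,-.2527,.2459])
for a in(5.5,185.5):
    r=np.deg2rad(a);X=np.array([np.cos(r),np.sin(r),0]);Y=np.array([-X[1],X[0],0])
    pts=[h+X*x+Y*y+np.array([0,0,z]) for x,y,z in((-.0155,.012,-.102),(-.0155,-.012,-.102))]
    print(a,((proj(p,pts)-[140,60])*2.5).round(0).tolist(), proj(d["wrist"],pts).round(0).tolist())
E
```

```text
5.5 [[277.0, 297.0], [254.0, 281.0]] [[294.0, 229.0], [295.0, 266.0]]
185.5 [[224.0, 304.0], [246.0, 321.0]] [[344.0, 266.0], [345.0, 229.0]]
```

```bash
cat >> h.py <<'E'
PIN=np.array([.4928,.1283,.085]);A=np.deg2rad(19.6);PX=np.array([np.cos(A),np.sin(A),0])
def tcp(hx,hz): return PIN+PX*hx+np.array([0,0,hz-.007])   # head (x,z) in pin frame -> TCP
E
python3 - <<'E'
from h import *
from workcell import robot
robot.move_linear([.5345,-.253,.28],max_speed=.2)
t=tcp(.034,.14);t2=t.copy();t2[2]=.28
robot.move_pose(t2,Rot(19.6))
robot.move_linear(t,max_speed=.1);robot.dwell(.2)
d={}
for n in("scene","top","wrist"):
    s=robot.sense();p=robot.snapshot(n);p['s']=s;d[n]=p;cv2.imwrite(f"pics/{n}3.png",p['color'][:,:,::-1])
pickle.dump(d,open("d3.pkl","wb"));print(s['time_s'],s['position'],t,s['width'],s['force'],s['wrist_torque'])
a=cv2.resize(cv2.imread("pics/scene3.png")[240:420,320:470],None,fx=2.6,fy=2.6)
b=cv2.resize(cv2.imread("pics/wrist3.png")[130:310,240:400],None,fx=2.6,fy=2.6)
cv2.imwrite("pics/c3.png",np.hstack([a,b]))
E
```

```text
9.6333 [0.52511275 0.1397571  0.21857015] [0.52482995 0.13970535 0.218     ] 0.035692809055092777 [-0.57249231  1.31705056 -1.09176059] [-0.09068215  0.0107161  -0.03309409]
```

View pics/c3.png

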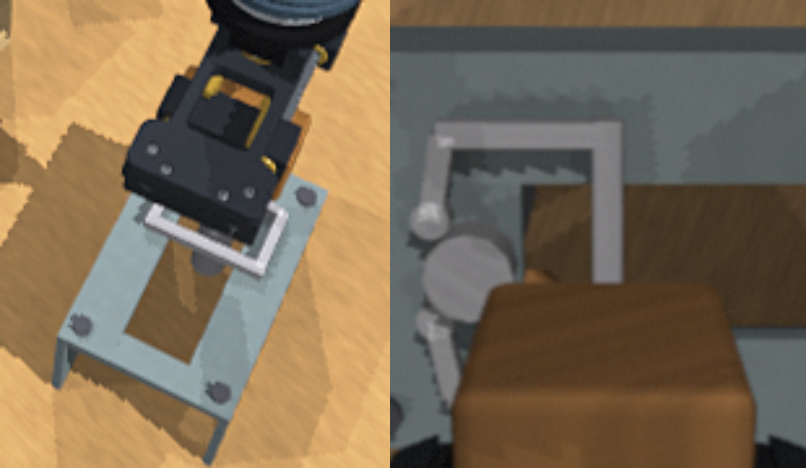

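The blade's tip shows at crop (545,275), between the pin's edge at about 515 and the clip's back at about 592. I'll push it down with the contact stop on.

```bash
python3 - <<'E'
from h import *
from workcell import robot
def st(l):
    s=robot.sense();r=s['position']-PIN;print(l,round(s['time_s'],2),"head x %.4f y %.4f z %.4f"%(r@PX,r@[-PX[1],PX[0],0],r[2]+.007),s['force'].round(1),s['wrist_torque'].round(2),round(s['width'],4))
st(0)
print(robot.move_linear(tcp(.034,.083),max_speed=.06,contact_N=12));st(1)
robot.dwell(.2)
d={}
for n in("scene","top","wrist"):
    s=robot.sense();p=robot.snapshot(n);p['s']=s;d[n]=p;cv2.imwrite(f"pics/{n}4.png",p['color'][:,:,::-1])
st(2)
a=cv2.resize(cv2.imread("pics/scene4.png")[240:420,320:470],None,fx=2.6,fy=2.6)
b=cv2.resize(cv2.imread("pics/wrist4.png")[130:310,240:400],None,fx=2.6,fy=2.6)
cv2.imwrite("pics/c4.png",np.hstack([a,b]))
E
```

```text
0 9.68 head x 0.0342 y -0.0000 z 0.1404 [-0.4  0.2 -1.4] [-0.04  0.02  0.02] 0.0357
False
1 10.78 head x 0.0342 y -0.0001 z 0.0834 [-0.3 -0.8 -1.6] [-0.06  0.17 -0.03] 0.0358
2 11.13 head x 0.0342 y -0.0000 z 0.0833 [-0.3 -1.  -0.8] [-0.07  0.1   0.01] 0.0356
```

View pics/c4.png

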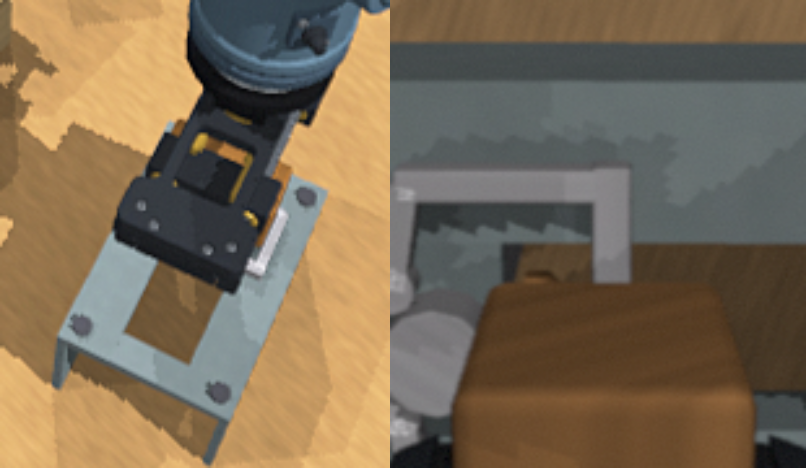

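Inserted with no contact force: the tip is about 19 mm below the bracket's top. I'll go a little deeper to shorten the lever, then draw.

```bash
python3 - <<'E'
from h import *
from workcell import robot
def st(l):
    s=robot.sense();r=s['position']-PIN;print(l,round(s['time_s'],2),"head x %.4f y %.4f z %.4f"%(r@PX,r@[-PX[1],PX[0],0],r[2]+.007),s['force'].round(1),s['wrist_torque'].round(2),round(s['width'],4))
print(robot.move_linear(tcp(.034,.074),max_speed=.04,contact_N=20));st(1)
for hx in(.040,.046,.052,.058,.064,.070):
    c=robot.move_linear(tcp(hx,.074),max_speed=.03,contact_N=35);st((hx,c))
    if c: break
for n in("scene","top","wrist"):
    p=robot.snapshot(n);cv2.imwrite(f"pics/{n}5.png",p['color'][:,:,::-1])
a=cv2.resize(cv2.imread("pics/scene5.png")[240:420,320:470],None,fx=2.6,fy=2.6)
b=cv2.resize(cv2.imread("pics/wrist5.png")[130:310,240:400],None,fx=2.6,fy=2.6)
cv2.imwrite("pics/c5.png",np.hstack([a,b]))
E
```

```text
False
1 11.51 head x 0.0333 y 0.0002 z 0.0732 [-2.1 -0.2 -0.5] [-0.18  0.53 -0.01] 0.0359
(0.04, False) 11.86 head x 0.0404 y 0.0000 z 0.0740 [-1.3 -1.  -0.4] [-0.13  0.38  0.  ] 0.0357
(0.046, False) 12.21 head x 0.0470 y -0.0002 z 0.0744 [-0.2  0.6 -1.1] [-0.02  0.03 -0.05] 0.036
(0.052, False) 12.56 head x 0.0523 y -0.0000 z 0.0740 [ 0.6 -0.3 -1.4] [-0.08  0.02  0.01] 0.0357
(0.058, False) 12.91 head x 0.0582 y -0.0000 z 0.0740 [ 0.8  0.7 -0.7] [-0.04  0.07 -0.05] 0.0357
(0.064, False) 13.26 head x 0.0642 y -0.0000 z 0.0740 [ 0.4 -0.  -0.9] [-0.03  0.08 -0.02] 0.0358
(0.07, False) 13.61 head x 0.0702 y -0.0000 z 0.0740 [-0.4 -0.4 -1.7] [-0.    0.04  0.02] 0.0357
```

View pics/c5.png

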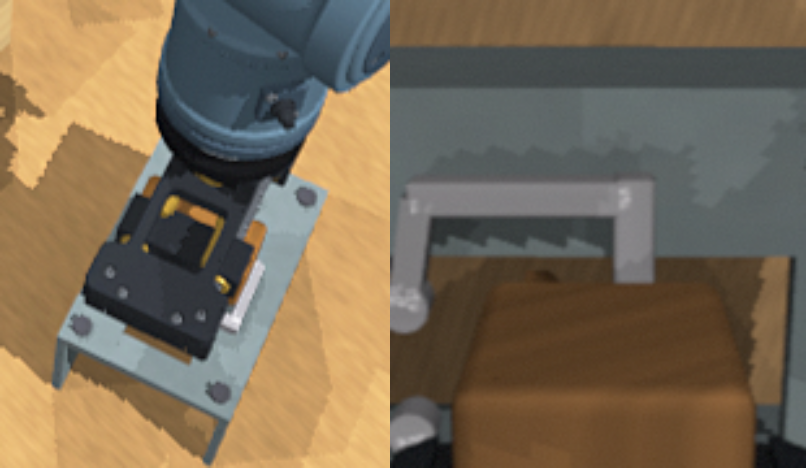

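View pics/wrist5.png

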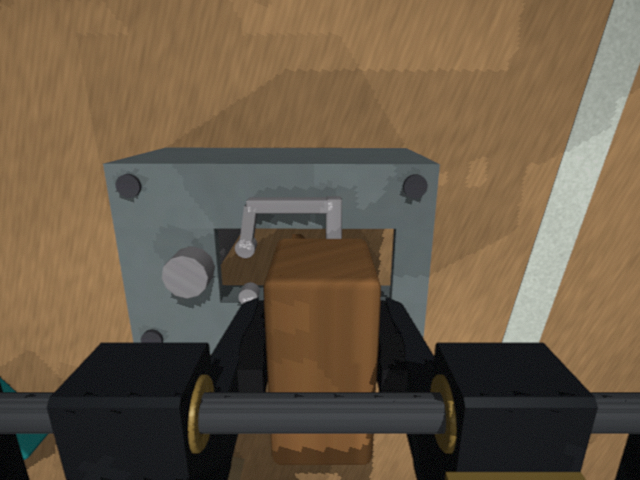

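The clip is off: its noses are at about (246,248) and (248,296), well to the right of the pin at (185,275), and it lies flat. I'll back off a few mm, lift out and check the clip.

```bash
python3 - <<'E'
from h import *
from workcell import robot
robot.move_linear(tcp(.063,.074),max_speed=.04)
robot.move_linear(tcp(.063,.14),max_speed=.08)
t=tcp(.063,.14);t[2]=.28
robot.move_linear(t,max_speed=.15)
robot.move_pose([.5345,-.253,.28],Rot(5.5))
robot.dwell(.1)
d={}
for n in("scene","top","wrist"):
    s=robot.sense();p=robot.snapshot(n);p['s']=s;d[n]=p;cv2.imwrite(f"pics/{n}6.png",p['color'][:,:,::-1])
pickle.dump(d,open("d6.pkl","wb"));print(s['time_s'],s['position'],s['width'],s['force'],s['wrist_torque'])
a=cv2.resize(cv2.imread("pics/scene6.png")[40:420,140:470],None,fx=1.2,fy=1.2)
b=cv2.resize(cv2.imread("pics/top6.png")[170:290,155:265],None,fx=3.8,fy=3.8)
print(a.shape,b.shape);cv2.imwrite("pics/c6.png",np.hstack([a,b[:456]]))
E
```

```text
17.3167 [ 0.53496343 -0.2518969   0.28010364] 0.03566814030810521 [ 0.82736437 -0.45908616 -1.80894814] [-0.07132988  0.04052005 -0.01491194]
(456, 396, 3) (456, 418, 3)
```

View pics/c6.png

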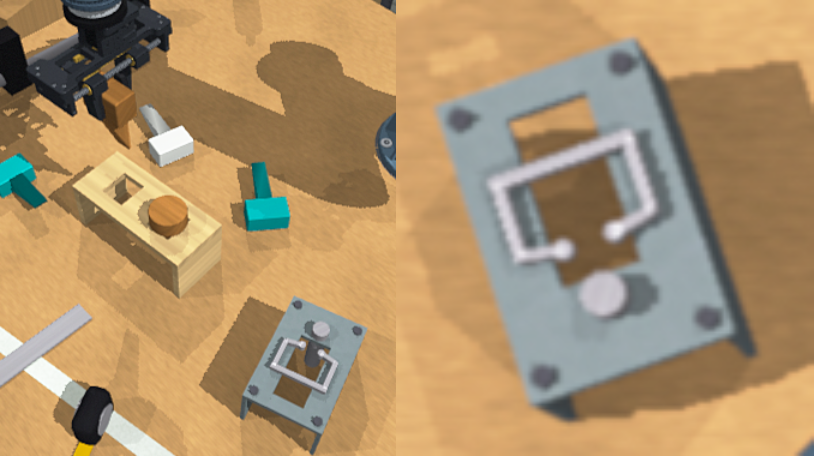

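View pics/wrist6.png

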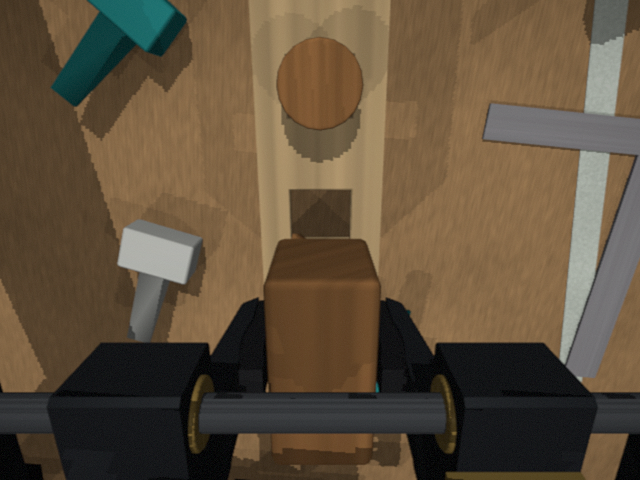

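The clip lies flat and centred over the slot, with the pin clear of it. The wedge sits in the jaws as before, with its thin end at (297,237), so I can return it to the slot.

```bash
python3 - <<'E'
from h import *
from workcell import robot
robot.move_linear([.5345,-.253,.24],max_speed=.1)
robot.dwell(.2);print(robot.sense()['position'])
c=robot.move_linear([.5345,-.253,.130],max_speed=.08,contact_N=10)
c2=robot.move_linear([.5345,-.253,.110],max_speed=.03,contact_N=6)
s=robot.sense();print(c,c2,s['time_s'],s['position'],s['force'],s['width'])
if not c and s['position'][2]<.115:
    robot.gripper_to(.07);robot.dwell(.3)
    robot.move_linear([.5345,-.253,.22],max_speed=.1)
    robot.move_pose([.42,-.05,.33],Rot(5.5));robot.dwell(.2)
d={}
for n in("scene","top","wrist"):
    s=robot.sense();p=robot.snapshot(n);p['s']=s;d[n]=p;cv2.imwrite(f"pics/{n}7.png",p['color'][:,:,::-1])
pickle.dump(d,open("d7.pkl","wb"));print(s['time_s'],s['position'],s['width'],s['force'])
cv2.imwrite("pics/c7.png",cv2.resize(cv2.imread("pics/scene7.png")[120:420,180:470],None,fx=2,fy=2))
E
```

```text
[ 0.53490858 -0.25331797  0.24094059]
False True 20.2833 [ 0.53411564 -0.25271832  0.10996754] [-0.8213283  -0.92828296  4.96981921] 0.035894646563994506
23.8083 [ 0.42014109 -0.05055244  0.32940064] 0.07018520882523625 [-0.51129331 -0.51463561  0.32118648]
```

View pics/c7.png

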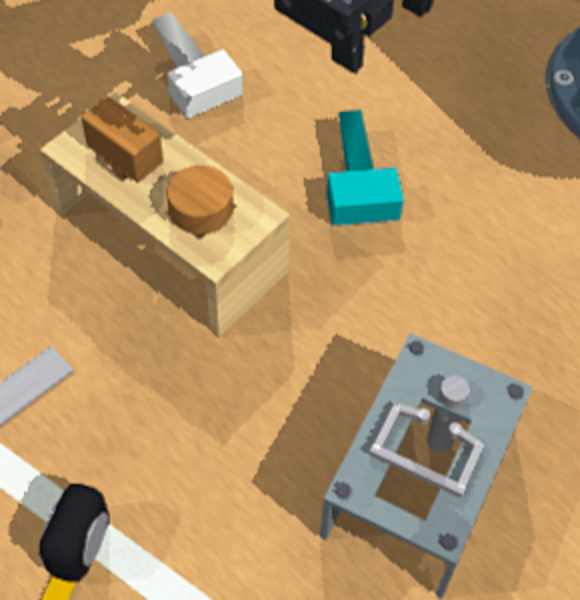

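View pics/top7.png

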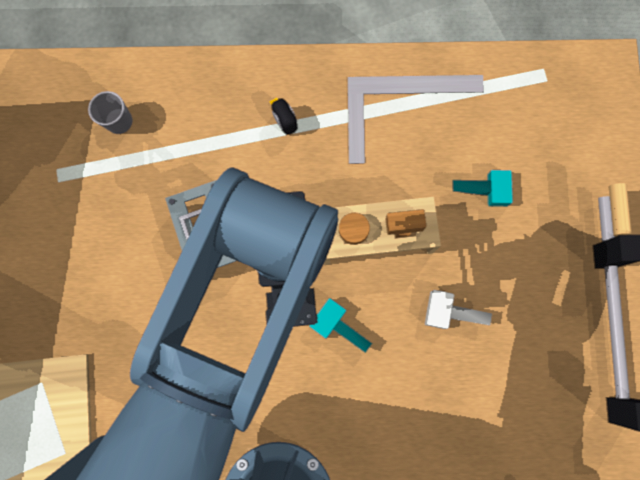

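```bash
python3 - <<'E'
from h import *
a=pickle.load(open("d0.pkl","rb"));b=pickle.load(open("d7.pkl","rb"))
for n,(x0,y0,x1,y1) in(("top",(384,205,430,236)),("scene",(215,160,265,215))):
    for d in(a,b):
        m=cv2.inRange(cv2.cvtColor(d[n]['color'],cv2.COLOR_RGB2HSV)[y0:y1,x0:x1],(10,145,140),(18,190,255))
        c=max(cv2.findContours(m,0,1)[0],key=cv2.contourArea)
        h=ray(d[n],c[:,0]+[x0,y0],.139)[:,:2]*1000
        print(n,cv2.minAreaRect(h.astype(np.float32)))
# noses in scene7: crop px (424,412),(455,428)
q=ray(b['scene'],[(180+424/2,120+412/2),(180+455/2,120+428/2)],.0895).mean(0)-PIN
print("nose mid pin x,y mm",q@PX*1000,q@np.array([-PX[1],PX[0],0])*1000)
from workcell import robot
robot.sign_off();print("signed off")
E
```

```text
top ((533.973876953125, -252.85650634765625), (33.63223648071289, 70.61575317382812), 5.523428440093994)
top ((534.18603515625, -251.98658752441406), (33.63231658935547, 69.40096282958984), 5.504815578460693)
scene ((535.1063232421875, -252.91615295410156), (34.22080612182617, 72.7750473022461), 5.444092273712158)
scene ((534.8416137695312, -248.07968139648438), (37.71821975708008, 81.2711410522461), 2.2356932163238525)
nose mid pin x,y mm 27.156484231228628 -0.8516492249300177
the job is handed in; nothing more can be done
signed off
```

The job is done and handed in at about 24 s of the 48 s allowed; no verdict was reported.

**What I did:**
- Gripped the brown rectangular-headed wedge across its x.
- Pushed its thin end down into the gap, flat face to the pin, to about 28 mm below the bracket's top.
- Drew it 36 mm away from the pin, and the clip sprang off. The gripper's fingers stayed about 4 cm above the clip throughout.
- Hung the wedge back in its slot, let go and moved the arm clear.

**Last checks:**
- **Clip:** it looks flat in the pictures. The point between its noses is at pin x about +27 mm (more than 14 needed), y about -1 mm.
- **Wedge:** in the top view its head is within about 1 mm and 0.1° of where it started, and it looks upright in the rack slot.
- **Disagreement:** the scene-view rectangle differed from the start: 38 × 81 mm instead of 34 × 73, turned 3° and shifted 5 mm. I put this down to the mask picking up side-face pixels under changed shadows, but I did not check it. Even taken as real, the shift is well inside the 25 mm limit.

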